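# Level the ink-drying board and hold the spirit level down

## Task

The board that freshly inked sheets dry on is not level. Swing the red-handled clamp lever well clear of the levelling foot, lay the yellow spirit level flat along the bare middle strip of the board and let go of it, then turn the foot's orange wing until the bubble rests centred between its two black lines. Finish by pressing the level firmly down on the board from above (about 10 N) and stop there, still pressing, with the bubble still centred; leave the calligraphy things around it alone.

Things in the scene. Friction and masses are not known exactly. Their poses are not given: they have to be found in the camera images.
- board_mid (a point): Centre of the top face of the drying board: wood, 150 mm along its x, 240 mm along its y, 12 mm thick, a red strip along each long side and between them a bare middle strip 64 mm wide that runs along y; top about 62 mm above the table. z is normal to the board. It is hinged at its +y end on fixed feet; a steel tongue at its -y end rides on the levelling foot, so it tilts about its x axis by up to 2 degrees. Its stand is fixed to the table.
- foot_grip (a point): On the vertical axis of the levelling foot's knob, 155 mm from the board centre towards the board's -y, about 106 mm above the table, at a good height to grip. The knob is a black disc 48 mm across with an upright orange wing on it, 46 mm long along this point's x axis, 14 mm thick along its y, top 12 mm above this point and 20 mm below it the disc. The knob does not rise or sink as it is turned.
- foot (a joint): Turn of the levelling foot, rad, growing clockwise seen from above, range -1.6 to 1.6; it has no play and stays where it is left (about 0.12 N m friction). Clockwise raises the board's -y end by 0.025 rad of tilt per rad of turn, anticlockwise lowers it. The floor is uneven, so the value at which the board is level differs from day to day (within about 0.35 rad of 0); only the bubble tells. At the start the board's -y end is too high.
- clamp (a joint): Angle of the clamp lever, rad: near 0 shut, lying across just above the knob so that it cannot be gripped; grows to 1.8 wide open. It swings level about an upright pin, clockwise seen from above, away from the board, and stays where it is left (about 1 N at the handle). It counts as clear beyond 1.2.
- clamp_pivot (a point): Centre of the lever's pin, at the lever's mid-thickness, about 130 mm above the table. It is 70 mm from the foot's axis towards the board's -x. The post under it is 16 mm thick.
- clamp_grip (a point): Centre of the lever's red handle, an upright pin 16 mm in diameter and 36 mm high, 105 mm from the lever's pin; the handle's lower end and the steel lever bar (14 mm wide, 12 mm thick) begin 18 mm below this point. When shut it stands 35 mm beyond the foot's axis towards the board's +x.
- level_mid (a point): Centre of the loose yellow spirit level with black ends, a block 160 mm long (its x), 24 mm wide (its y), 40 mm high (its z, up), 0.25 kg; this point is 20 mm above its underside. In the middle of its top is a green vial 50 mm long with a pale bubble 12 mm long and two black lines across it, 18 mm apart.
- bubble (a joint): Offset of the bubble's centre from the middle of the vial along the level's +x, m, range -0.016 to 0.016. The bubble drifts to the higher end: 0.4 m per rad of tilt of the level, settling within about 1.5 s. Between the lines within 2.6 mm.
- paperweight: Bystander: dark wooden paperweight bar with a brass inlay, 190 x 30 x 20 mm, origin at the underside's centre, x along it. Not the level.
- ink_a: Bystander: black ink bottle with a white cap, 68 mm across, 170 mm high, origin at the underside's centre.
- ink_b: Bystander: black ink bottle with a red cap and a blank label, 60 mm across, 140 mm high, origin at the underside's centre.
- bowl: Bystander: white water bowl, empty, 110 mm across, 50 mm high, origin at the underside's centre.
- inkstone: Bystander: dark inkstone, 120 x 90 x 28 mm, origin at the underside's centre.
- brush: Bystander: writing brush, 210 mm long and 10 mm thick, lying on the table nearer the robot, x along it.
- seal: Bystander: upright stone seal, 30 x 30 x 60 mm, origin at the underside's centre.
There are look-alikes about, which are no part of the job. Of the things that look like the part that bears level_mid, the larger one is meant.

How it is judged:
On the way, in this order (a step that is already met when the one before it is completed fails the run):
1. The clamp lever is swung clear of the foot (beyond 1.2 rad) (value of joint clamp above 1.2 rad), for 0.2 s.
2. The level lies flat and let go along the board's middle strip, its bubble visibly off centre (more than 2.8 mm) (value of joint clamp above 1.2 rad and x of level_mid in the frame of board_mid between -0.032 and 0.032 m and y of level_mid in the frame of board_mid between -0.04 and 0.04 m and z of level_mid in the frame of board_mid between 0.015 and 0.025 m and angle between the x axis of level_mid and the y axis of board_mid, either way round below 0.2 rad and contact force between the fingers and level below 0.5 N and (value of joint bubble above 0.0028 m or value of joint bubble below -0.0028 m)), for 0.2 s.
3. The foot has been turned so that the bubble rests within 2.6 mm of the vial's middle, nothing touching the level (value of joint clamp above 1.2 rad and x of level_mid in the frame of board_mid between -0.032 and 0.032 m and y of level_mid in the frame of board_mid between -0.04 and 0.04 m and z of level_mid in the frame of board_mid between 0.015 and 0.025 m and angle between the x axis of level_mid and the y axis of board_mid, either way round below 0.2 rad and contact force between the fingers and level below 0.5 N and value of joint bubble between -0.0026 and 0.0026 m), for 0.3 s.
At the end, for the whole second after the job is handed in: Clamp lever beyond 1.2 rad; level flat on the board's middle strip (within 32 mm across, 40 mm along, 0.2 rad); board level within 0.012 rad; bubble still within 2.6 mm of the middle; fingers still pressing, so that the level bears on the board with 6 to 35 N (own 2 to 3 N included) (value of joint clamp above 1.2 rad and x of level_mid in the frame of board_mid between -0.032 and 0.032 m and y of level_mid in the frame of board_mid between -0.04 and 0.04 m and z of level_mid in the frame of board_mid between 0.015 and 0.025 m and angle between the x axis of level_mid and the y axis of board_mid, either way round below 0.2 rad and value of joint bubble between -0.0026 and 0.0026 m and angle between board_mid's own z axis and vertical below 0.012 rad and contact force between level and board between 6 and 35 N and contact force between the fingers and level above 3 N and linear speed of level below 0.02 m/s); the arm keeps its last pose, push and grip.
It fails at once if A bystander is pushed more than 30 mm away (distance of any of paperweight, ink_a, ink_b, bowl, inkstone, brush, seal from where it was at the start of the episode above 0.03 m).
It fails at once if A bottle, the bowl or the seal is tipped (angle between any of bowl, ink_a, ink_b, seal's own z axis and vertical above 0.4 rad).
It also fails if it takes over 72 s, if anything falls off the work surface, if the arm or the gripper's body presses on something with over 40 N, if the wrist force passes 120 N, or if a joint passes its speed limit or range.

## Robot

A 7-joint arm with a two-finger parallel gripper is mounted at the origin on the work surface. World frame = base frame: x ahead of the robot, y to its left, z up, the work surface at z = 0. Lengths are in m, angles in rad, forces in N, time in s.
With the tool pointing down it reaches from about 0.425 to 0.925 m from the base axis. Payload 6.8 kg.
Tool frame: the origin (TCP) lies between the finger pads; the fingertips stand r.tcp_to_tips ahead of it and the grasp point (between the pads) lies 3 mm ahead of it (r.tcp_to_tips is the distance from the TCP to the fingertips, in m); z points along the fingers, y is the line along which they close (so a half turn about z gives the same grasp; the last joint's range is limited). The gripper opens to 85 mm and grips with 20 to 120 N. Pads are 22 mm wide; open, the fingers measure 114 mm over their backs; the gripper's body (76 mm by 85 mm) begins 54 mm behind the grasp point. The pads swing forward as they close: fully open they stand 13 mm farther back than shut.
Start: joints at [-1.242, 0.477, 0.022, 1.555, -0.011, 1.109, -0.083], TCP at [0.286, 0.612, 0.253] pointing down, gripper open.
Joint ranges: [-2.96, 2.96], [-0.34, 2.1], [-1.41, 1.46], [0.24, 2.44], [-1.37, 4.51], [0.17, 1.92], [-2.96, 2.96]. Speed limits (rad/s): [2.39, 2.39, 3.14, 3.14, 3.14, 3.14, 3.14].

## Interface

Orientations are given as a rotation vector (axis times angle).
In Python, from bench import r gives the robot as it stands. The module is installed in compiled form; this text tells all that it offers.
- The arm moves only by the tool step_arm, never from a script. Its argument "moves" is a list of rows, each an object of numbers: "rx", "ry", "rz": the turn, a rotation vector about the tool's x, y, z in degrees; "dx", "dy", "dz": the shift along the tool's x, y, z in mm; "gripper": the opening, from -1 (shut) to 1 (fully open). In form: [{"rx": .., "ry": .., "rz": .., "dx": .., "dy": .., "dz": .., "gripper": ..}, ...]. A call has 1 to 20 rows; each row shifts and turns the commanded pose from where the row before left it, along the tool's axes as they then stand; what a row does not reach is not made up. A row lasts 1/8 s, in which the tool goes at most 62.5 mm and 10.7 degrees, less where a joint would pass 70% of its speed; a pose out of reach is approached as far as the arm can. A call is refused whole if a number of a shift passes 62.5 or a number of a turn 10.7, either way. A call with a gripper value outside its range is refused whole. The fingers move at their own pace and stop on an object; "grip_force" is the grip in N (left out, the last holds). Time passes only in rows, so rows that do not move let the fingers close. It gives the time, the measured TCP pose, the force, the opening and the grip force at its end, in the units of the state.
- r.get_obs(): the state, without advancing time (a new reading comes with each control period).
- r.grab_frame(name): name is "scene" or "top"; returns the picture (420x560x3 uint8, blue, green, red); there is no depth.
- r.camera_info(name): a dict with "mtx" (3x3 intrinsics, pixels), "rvec" (rotation vector, rad) and "tvec" (3), from world to camera coordinates, as OpenCV has them. Camera axes: x right, y down, z forward; pixel columns grow to the right and rows downward; lengths in m; the calibration is good to about 2 mm. A picture is of the moment at which its call begins. camera_info takes no time and is no camera call.
- r.hand_in(): hands the job in; it is judged then, once.
The state is a dict: "clock": time; "joints": joint angles; "qvel": joint speeds; "tau": joint torques, N m; "tcp_pos": TCP position; "orientation": TCP orientation; "contact_force": force on the tool from outside, world axes, zero at the start; "moment": the same for the moment, N m; "grip_width": finger opening in m; "gripper_force": force on a finger pad.
Only numpy, scipy, OpenCV 4.12 (cv2) and the standard library are available. Lean on these libraries where they do the work, as an engineer would, in place of code of your own. Each camera call takes 0.05 s, during which the arm holds its last target. There are 200 camera calls.

## Working session

There is one attempt and no reset: what is moved stays moved. The work goes in short steps, Python scripts to look and compute and a tool call to move; the robot and the scene stay as the last step left them, time stands still between calls to the robot, and variables do not carry over. Pictures are saved under pics/ and viewed, at most 10 in all, crops included, and the job is handed in when it is done.

Besides the shell and the picture viewer there is one more tool, called as name(argument=value, ...), one argument or row to a line, values as JSON. step_arm: Moves the arm, as the interface text tells. Its arguments: {"type":"object","properties":{"moves":{"type":"array","items":{"type":"object","properties":{"rx":{"type":"number"},"ry":{"type":"number"},"rz":{"type":"number"},"dx":{"type":"number"},"dy":{"type":"number"},"dz":{"type":"number"},"gripper":{"type":"number"}}}},"grip_force":{"type":"number"}},"required":["moves"]}

```bash
mkdir -p pics; cat > h.py <<'E'
import numpy as np, cv2
from bench import r
def cam(n):
    c=r.camera_info(n); R=cv2.Rodrigues(np.array(c["rvec"],float))[0]
    return np.array(c["mtx"],float),R,np.array(c["tvec"],float).ravel()
def ray(n,uv,z):
    K,R,t=cam(n); d=R.T@np.linalg.inv(K)@np.array([uv[0],uv[1],1.]); o=-R.T@t
    return o+d*(z-o[2])/d[2]
def proj(n,p):
    K,R,t=cam(n); q=K@(R@np.array(p,float)+t); return q[:2]/q[2]
E
python3 - <<'E'
from h import *
print(r.get_obs(), r.tcp_to_tips)
for n in("scene","top"):
    f=r.grab_frame(n); cv2.imwrite(f"pics/{n}0.png",f); K,R,t=cam(n); print(n,K.round(1).tolist(),(-R.T@t).round(3),R.round(2).tolist())
a=cv2.imread("pics/scene0.png");b=cv2.imread("pics/top0.png")
E
```

```text
{'clock': 0.0, 'joints': array([-1.24210441,  0.47782085,  0.02233366,  1.55644894, -0.01149363,
        1.10929532, -0.0831402 ]), 'qvel': array([0.0006426 , 0.0005029 , 0.00026073, 0.00232854, 0.00040465,
       0.00040834, 0.00063101]), 'tau': array([ 2.28921863e-04, -5.96467638e+01,  1.60826314e+00, -2.81201041e+01,
        1.25361403e-02,  9.51319991e-03,  5.42172268e-05]), 'tcp_pos': array([0.28532439, 0.61112331, 0.25231271]), 'orientation': array([-6.80628940e-01, -3.06670847e+00,  2.86765226e-03]), 'contact_force': array([-0.42961937,  0.65803701, -0.26561918]), 'moment': array([0.0537292 , 0.01299129, 0.02571768]), 'gripper_force': 0.0, 'grip_width': 0.08548954513198247} 0.022
scene [[445.6, 0.0, 283.0], [0.0, 445.6, 210.8], [0.0, 0.0, 1.0]] [ 0.996 -0.506  0.765] [[0.83, 0.56, -0.0], [0.38, -0.56, -0.74], [-0.42, 0.61, -0.67]]
top [[542.7, 0.0, 284.9], [0.0, 542.7, 211.8], [0.0, 0.0, 1.0]] [0.329 0.079 1.365] [[0.02, -1.0, -0.02], [-0.98, -0.02, -0.19], [0.19, 0.02, -0.98]]
```

View pics/scene0.png

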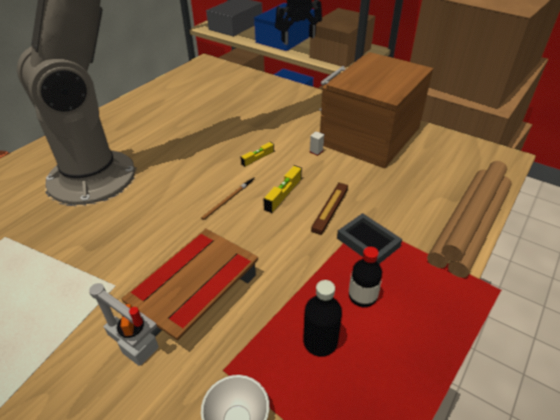

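View pics/top0.png

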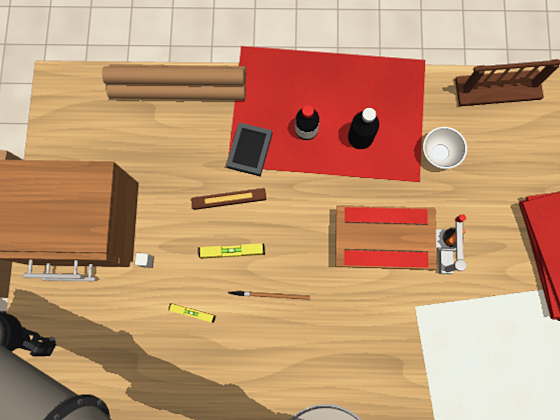

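The scene view shows two yellow levels, at (283,188) and (257,153), and the board with its clamp at about (190,280). In the top view:
- **Levels:** the larger, intended one is at (231,250); the look-alike is at (191,313).
- **Other bar:** the paperweight is at (228,198), a dark bar and not the level.
- **Clamp and knob:** red handle at (462,217), lever pin at (460,265), orange wing at (450,238).

Next I measure these and check the choice in one close crop.

```bash
cat >> h.py <<'E'
def blobs(f,lo,hi,amin=15,roi=None):
    h=cv2.cvtColor(f,cv2.COLOR_BGR2HSV); m=cv2.inRange(h,np.array(lo),np.array(hi))
    if roi is not None:
        k=np.zeros_like(m); k[roi[1]:roi[3],roi[0]:roi[2]]=255; m&=k
    c,_=cv2.findContours(m,cv2.RETR_EXTERNAL,cv2.CHAIN_APPROX_NONE)
    return sorted([x for x in c if cv2.contourArea(x)>=amin],key=cv2.contourArea,reverse=True)
def tri(uv1,uv2):
    A=[];b=[]
    for n,uv in(("scene",uv1),("top",uv2)):
        K,R,t=cam(n); d=R.T@np.linalg.inv(K)@np.array([*uv,1.]); d/=np.linalg.norm(d); o=-R.T@t
        P=np.eye(3)-np.outer(d,d); A.append(P); b.append(P@o)
    return np.linalg.lstsq(np.vstack(A),np.hstack(b),rcond=None)[0]
E
python3 - <<'E'
from h import *
f=cv2.imread("pics/top0.png"); s=cv2.imread("pics/scene0.png")
def show(n,img,lo,hi,z,roi=None,a=15):
    for c in blobs(img,lo,hi,a,roi)[:4]:
        rc=cv2.minAreaRect(c); w=[ray(n,p,z)[:2] for p in cv2.boxPoints(rc)]
        C=ray(n,rc[0],z)[:2]; e=sorted([(np.linalg.norm(w[1]-w[0]),*(w[1]-w[0])),(np.linalg.norm(w[2]-w[1]),*(w[2]-w[1]))])
        print(n,np.round(rc[0],1),"C",C.round(4),"size",round(e[0][0],4),round(e[1][0],4),"ang",round(np.degrees(np.arctan2(e[1][2],e[1][1])),1))
print("yellow");show("top",f,(22,120,120),(38,255,255),.04,a=60)
print("yellow s");show("scene",s,(22,120,120),(38,255,255),.04,(180,120,340,230),40)
print("red board");show("top",f,(0,150,90),(6,255,255),.062,(320,195,440,280),100)
print("red handle");show("top",f,(0,150,90),(6,255,255),.148,(440,205,480,235),8)
print("red handle s");show("scene",s,(0,150,90),(6,255,255),.13,(120,295,150,330),8)
print("orange");show("top",f,(7,150,90),(18,255,255),.118,(435,220,475,260),8)
print("orange s");show("scene",s,(7,170,120),(18,255,255),.118,(110,300,150,345),8)
A=cv2.resize(f[190:330,150:290],None,fx=4,fy=4,interpolation=cv2.INTER_CUBIC)[:,:400]
A=cv2.resize(f[185:330,160:270],(440,580),interpolation=cv2.INTER_CUBIC)
B=cv2.resize(f[205:280,430:480],(360,580),interpolation=cv2.INTER_CUBIC)
cv2.imwrite("pics/crop1.png",np.hstack([A,B]))
E
```

```text
yellow
top [231.  250.2] C [0.4835 0.2358] size 0.0287 0.1544 ang -85.4
top [190.9 312.5] C [0.3314 0.3269] size 0.0185 0.1084 ang -103.6
yellow s
scene [278.2 189.7] C [0.4926 0.2067] size 0.0388 0.0976 ang 83.6
scene [291.  173.5] C [0.4824 0.2812] size 0.0287 0.0748 ang 92.5
scene [252.1 153.8] C [0.342  0.2953] size 0.0305 0.0651 ang 53.5
scene [265.5 146. ] C [0.3507 0.3476] size 0.0237 0.0486 ang 76.5
red board
top [385.5 258.2] C [ 0.4684 -0.1385] size 0.0368 0.1998 ang -90.7
top [386. 215.] C [ 0.5737 -0.1412] size 0.0374 0.2002 ang -90.5
red handle
top [462.  217.5] C [ 0.5546 -0.2983] size 0.0141 0.0149 ang -45.1
red handle s
scene [133.5 316. ] C [ 0.5425 -0.2907] size 0.0154 0.0367 ang -42.2
scene [142.  297.5] C [ 0.5255 -0.2562] size 0.0109 0.0246 ang 34.1
orange
top [452.3 239.3] C [ 0.5088 -0.2831] size 0.0143 0.0269 ang -45.2
orange s
scene [136.5 308. ] C [ 0.5256 -0.2724] size 0.0342 0.0443 ang 34.1
scene [124.5 322. ] C [ 0.5304 -0.3034] size 0.012 0.0204 ang -41.3
```

View pics/crop1.png

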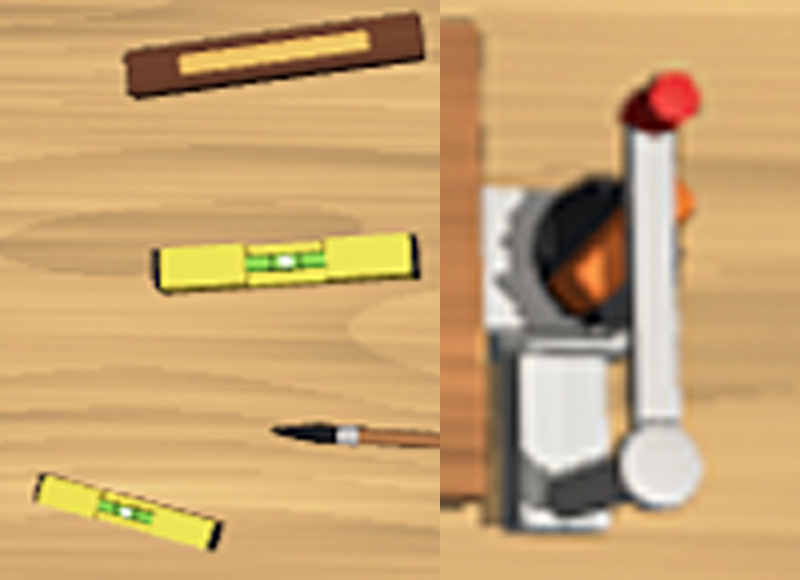

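The crop confirms the larger yellow level is at top pixel (231,250). The wing runs diagonally under the lever bar, and the handle tip is at (462,217). Measured sizes agree with the text: the strips are 200 mm long, and the handle stands about 33 mm beyond the foot axis. I'm moving to behind the handle with the fingers shut.

step_arm(
  moves=[
    {"dx":-35,"dy":-40,"gripper":-1},
    {"dx":-35,"dy":-40,"gripper":-1},
    {"dx":-35,"dy":-40,"gripper":-1},
    {"dx":-35,"dy":-40,"gripper":-1},
    {"dx":-35,"dy":-40,"gripper":-1},
    {"dx":-35,"dy":-40,"gripper":-1},
    {"dx":-35,"dy":-40,"gripper":-1},
    {"dx":-35,"dy":-40,"gripper":-1},
    {"dx":-40,"dy":-42,"gripper":-1},
    {"dx":-40,"dy":-42,"gripper":-1},
    {"dx":-40,"dy":-42,"gripper":-1},
    {"dx":-40,"dy":-42,"gripper":-1},
    {"dx":-40,"dy":-42,"gripper":-1},
    {"dx":-40,"dy":-42,"gripper":-1},
    {"dx":-40,"dy":-42,"gripper":-1},
    {"dx":-40,"dy":-42,"gripper":-1},
    {"gripper":-1},
    {"gripper":-1},
  ],
  grip_force=40,
)

```text
invalid input at $.moves[0]: expected keys rx, ry, rz, dx, dy, dz, gripper
```

```bash
cat >> h.py <<'E'
def go(*pts,yaw=None):
    """print tool-frame mm deltas through world points; yaw = wanted closing-line angle deg"""
    o=r.get_obs(); R=cv2.Rodrigues(o["orientation"])[0]; p=o["tcp_pos"]
    print("tcp",p.round(4),"close ang",round(np.degrees(np.arctan2(R[1,1],R[0,1])),1),"tilt",np.degrees(np.arccos(-R[2,2])).round(2),"F",o["contact_force"].round(1),"w",round(o["grip_width"],4),"t",o["clock"],"j",np.round(o["joints"],2))
    for q in pts:
        d=R.T@(np.array(q)-p); print(np.round(q,3),"tool mm",(d*1000).round(1)); p=np.array(q)
E
python3 - <<'E'
from h import *
f=cv2.imread("pics/top0.png")
print("pivot",ray("top",(460.6,265.1),.137),"handle",ray("top",(462,217.5),.172),"knobtop?",ray("top",(452.3,239.3),.118))
P=np.array([.449,-.294])
pts=[(.552,-.255,.25),(.552,-.255,.164)]
for th in np.arange(0,1.61,.2):
    u=np.array([np.cos(th),-np.sin(th)]); b=np.array([np.sin(th),np.cos(th)])
    pts.append((*(P+.105*u+.026*b),.164))
go(*pts)
E
```

```text
pivot [ 0.44776388 -0.29407604  0.137     ] handle [ 0.5501909  -0.29086074  0.172     ] knobtop? [ 0.50873539 -0.28324703  0.118     ]
tcp [0.2853 0.6112 0.2524] close ang 65.0 tilt 0.1 F [-0.   0.1 -0. ] w 0.0856 t 0.1 j [-1.24  0.48  0.02  1.56 -0.01  1.11 -0.08]
[ 0.552 -0.255  0.25 ] tool mm [-608.  -672.     3.6]
[ 0.552 -0.255  0.164] tool mm [ 0.   0.1 86. ]
[ 0.554 -0.268  0.164] tool mm [ -7.3 -10.9   0. ]
[ 0.557 -0.289  0.164] tool mm [-11.8 -18.1   0. ]
[ 0.556 -0.311  0.164] tool mm [ -8.  -20.1   0. ]
[ 0.55  -0.332  0.164] tool mm [ -3.9 -21.3   0. ]
[ 0.541 -0.351  0.164] tool mm [  0.4 -21.6   0. ]
[ 0.528 -0.368  0.164] tool mm [  4.7 -21.1   0. ]
[ 0.511 -0.382  0.164] tool mm [  8.8 -19.7   0. ]
[ 0.492 -0.393  0.164] tool mm [ 12.6 -17.6   0. ]
[ 0.472 -0.4    0.164] tool mm [ 15.8 -14.7   0. ]
```

step_arm(
  moves=[
    {"rx":0,"ry":0,"rz":0,"dz":0,"dx":-35,"dy":-40,"gripper":-1},
    {"rx":0,"ry":0,"rz":0,"dz":0,"dx":-35,"dy":-40,"gripper":-1},
    {"rx":0,"ry":0,"rz":0,"dz":0,"dx":-35,"dy":-40,"gripper":-1},
    {"rx":0,"ry":0,"rz":0,"dz":0,"dx":-35,"dy":-40,"gripper":-1},
    {"rx":0,"ry":0,"rz":0,"dz":0,"dx":-35,"dy":-40,"gripper":-1},
    {"rx":0,"ry":0,"rz":0,"dz":0,"dx":-35,"dy":-40,"gripper":-1},
    {"rx":0,"ry":0,"rz":0,"dz":0,"dx":-35,"dy":-40,"gripper":-1},
    {"rx":0,"ry":0,"rz":0,"dz":0,"dx":-35,"dy":-40,"gripper":-1},
    {"rx":0,"ry":0,"rz":0,"dz":0,"dx":-40,"dy":-42,"gripper":-1},
    {"rx":0,"ry":0,"rz":0,"dz":0,"dx":-40,"dy":-42,"gripper":-1},
    {"rx":0,"ry":0,"rz":0,"dz":0,"dx":-40,"dy":-42,"gripper":-1},
    {"rx":0,"ry":0,"rz":0,"dz":0,"dx":-40,"dy":-42,"gripper":-1},
    {"rx":0,"ry":0,"rz":0,"dz":0,"dx":-40,"dy":-42,"gripper":-1},
    {"rx":0,"ry":0,"rz":0,"dz":0,"dx":-40,"dy":-42,"gripper":-1},
    {"rx":0,"ry":0,"rz":0,"dz":0,"dx":-40,"dy":-42,"gripper":-1},
    {"rx":0,"ry":0,"rz":0,"dz":0,"dx":-40,"dy":-42,"gripper":-1},
    {"rx":0,"ry":0,"rz":0,"dx":0,"dy":0,"dz":0,"gripper":-1},
    {"rx":0,"ry":0,"rz":0,"dx":0,"dy":0,"dz":0,"gripper":-1},
  ],
  grip_force=40,
)

```text
clock: 2.35
tcp_pos: [0.5513, -0.2362, 0.2526]
orientation: [-0.681, -3.065, -0.001]
contact_force: [0.3, 0.2, -0.2]
grip_width: 0.0002
gripper_force: 0.0
```

```bash
python3 - <<'E'
from h import *
go((.552,-.255,.25),(.552,-.255,.164))
E
```

```text
tcp [ 0.5513 -0.2362  0.2526] close ang 65.0 tilt 0.09 F [ 0.3  0.2 -0.2] w 0.0002 t 2.35 j [-0.09  0.38  0.51  1.77 -0.21  1.05  1.63]
[ 0.552 -0.255  0.25 ] tool mm [ -8.6 -16.7   2.6]
[ 0.552 -0.255  0.164] tool mm [-0.1 -0.  86. ]
```

step_arm(
  moves=[
    {"rx":0,"ry":0,"rz":0,"dx":0,"dy":0,"dz":45,"gripper":-1},
    {"rx":0,"ry":0,"rz":0,"dx":0,"dy":0,"dz":44,"gripper":-1},
    {"rx":0,"ry":0,"rz":0,"dx":0,"dy":0,"dz":0,"gripper":-1},
    {"rx":0,"ry":0,"rz":0,"dx":-8,"dy":-14,"dz":0,"gripper":-1},
    {"rx":0,"ry":0,"rz":0,"dx":-8,"dy":-14,"dz":0,"gripper":-1},
    {"rx":0,"ry":0,"rz":0,"dx":-6,"dy":-9,"dz":0,"gripper":-1},
    {"rx":0,"ry":0,"rz":0,"dx":-6,"dy":-9,"dz":0,"gripper":-1},
    {"rx":0,"ry":0,"rz":0,"dx":-4,"dy":-10,"dz":0,"gripper":-1},
    {"rx":0,"ry":0,"rz":0,"dx":-4,"dy":-10,"dz":0,"gripper":-1},
    {"rx":0,"ry":0,"rz":0,"dx":-4,"dy":-21,"dz":0,"gripper":-1},
    {"rx":0,"ry":0,"rz":0,"dx":0,"dy":-22,"dz":0,"gripper":-1},
    {"rx":0,"ry":0,"rz":0,"dx":5,"dy":-21,"dz":0,"gripper":-1},
    {"rx":0,"ry":0,"rz":0,"dx":9,"dy":-20,"dz":0,"gripper":-1},
    {"rx":0,"ry":0,"rz":0,"dx":13,"dy":-18,"dz":0,"gripper":-1},
    {"rx":0,"ry":0,"rz":0,"dx":16,"dy":-15,"dz":0,"gripper":-1},
    {"rx":0,"ry":0,"rz":0,"dx":0,"dy":0,"dz":0,"gripper":-1},
  ],
)

```text
clock: 4.35
tcp_pos: [0.4687, -0.4023, 0.1645]
orientation: [-0.686, -3.065, 0.0]
contact_force: [0.4, -0.3, 0.1]
grip_width: 0.0004
gripper_force: 0.0
```

```bash
python3 - <<'E'
from h import *
go((.48,-.38,.25))
f=r.grab_frame("top"); cv2.imwrite("pics/top1.png",f)
for c in blobs(f,(0,150,90),(6,255,255),8,(440,200,520,290)): print("red",cv2.minAreaRect(c)[0],ray("top",cv2.minAreaRect(c)[0],.172))
cv2.imwrite("pics/crop2.png",cv2.resize(f[190:310,420:540],(600,600),interpolation=cv2.INTER_CUBIC))
E
```

```text
tcp [ 0.4687 -0.4023  0.1645] close ang 64.8 tilt 0.06 F [ 0.4 -0.3  0.1] w 0.0004 t 4.35 j [ 0.25  0.52  0.48  1.8  -0.3   0.89  2.  ]
[ 0.48 -0.38  0.25] tool mm [ -0.6  24.9 -85.5]
red (511.0, 265.0) [ 0.44657375 -0.39283317  0.172     ]
```

View pics/crop2.png

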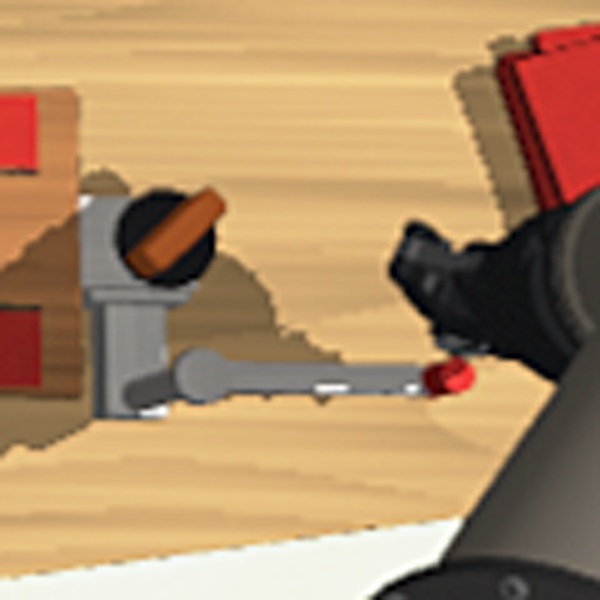

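The lever now points along −y, about 1.58 rad open, with the handle at (0.447,−0.393). The wing is uncovered at about (455,236) in the top view. I'll lift off, turn, and go over the level.

step_arm(
  moves=[
    {"rx":0,"ry":0,"rz":0,"dx":-5,"dy":0,"dz":-43,"gripper":-1},
    {"rx":0,"ry":0,"rz":0,"dx":0,"dy":0,"dz":-43,"gripper":-1},
    {"rx":0,"ry":0,"rz":10,"dx":0,"dy":0,"dz":0,"gripper":1},
    {"rx":0,"ry":0,"rz":10,"dx":0,"dy":0,"dz":0,"gripper":1},
    {"rx":0,"ry":0,"rz":10,"dx":0,"dy":0,"dz":0,"gripper":1},
    {"rx":0,"ry":0,"rz":10,"dx":0,"dy":0,"dz":0,"gripper":1},
    {"rx":0,"ry":0,"rz":10,"dx":0,"dy":0,"dz":0,"gripper":1},
    {"rx":0,"ry":0,"rz":10,"dx":0,"dy":0,"dz":0,"gripper":1},
    {"rx":0,"ry":0,"rz":0,"dx":53,"dy":6,"dz":0,"gripper":1},
    {"rx":0,"ry":0,"rz":0,"dx":53,"dy":6,"dz":0,"gripper":1},
    {"rx":0,"ry":0,"rz":0,"dx":53,"dy":6,"dz":0,"gripper":1},
    {"rx":0,"ry":0,"rz":0,"dx":53,"dy":6,"dz":0,"gripper":1},
    {"rx":0,"ry":0,"rz":0,"dx":53,"dy":6,"dz":0,"gripper":1},
    {"rx":0,"ry":0,"rz":0,"dx":53,"dy":6,"dz":0,"gripper":1},
    {"rx":0,"ry":0,"rz":0,"dx":53,"dy":6,"dz":0,"gripper":1},
    {"rx":0,"ry":0,"rz":0,"dx":53,"dy":6,"dz":0,"gripper":1},
    {"rx":0,"ry":0,"rz":0,"dx":53,"dy":6,"dz":0,"gripper":1},
    {"rx":0,"ry":0,"rz":0,"dx":53,"dy":6,"dz":0,"gripper":1},
    {"rx":0,"ry":0,"rz":0,"dx":53,"dy":6,"dz":0,"gripper":1},
    {"rx":0,"ry":0,"rz":0,"dx":53,"dy":6,"dz":0,"gripper":1},
  ],
  grip_force=40,
)

```text
clock: 6.9
tcp_pos: [0.4922, 0.2396, 0.2505]
orientation: [-2.12, -2.318, -0.001]
contact_force: [1.3, 0.0, 0.5]
grip_width: 0.0855
gripper_force: 0.0
```

```bash
python3 - <<'E'
from h import *
go((.4855,.236,.25),(.4855,.236,.028))
f=r.grab_frame("top")
cv2.imwrite("pics/top2.png",f)
for c in blobs(f,(22,120,120),(38,255,255),20): print("y",cv2.minAreaRect(c))
for c in blobs(f,(0,150,90),(6,255,255),8,(440,230,520,290)): print("red",cv2.minAreaRect(c)[0],ray("top",cv2.minAreaRect(c)[0],.172))
for c in blobs(f,(7,150,90),(18,255,255),8,(440,220,480,260)):
    b=cv2.minAreaRect(c); print("wing",b); w=[ray("top",p,.118)[:2] for p in cv2.boxPoints(b)]; print(np.round(w,3).tolist(), ray("top",b[0],.118))
E
```

```text
tcp [0.4922 0.2396 0.2505] close ang 5.1 tilt 0.05 F [1.3 0.  0.5] w 0.0855 t 6.9 j [-1.09  0.31  0.64  1.9  -0.22  1.   -0.26]
[0.486 0.236 0.25 ] tool mm [-3.  -7.   0.5]
[0.486 0.236 0.028] tool mm [-2.00e-01 -1.00e-01  2.22e+02]
y ((247.36631774902344, 248.84605407714844), (10.85564136505127, 30.244102478027344), 84.5596694946289)
y ((174.423095703125, 307.8846435546875), (10.590271949768066, 7.452413558959961), 11.309932708740234)
red (511.0, 265.0) [ 0.44657375 -0.39283317  0.172     ]
wing ((455.75006103515625, 235.75003051757812), (6.363960266113281, 21.21320343017578), 45.0)
[[0.505, -0.269], [0.54, -0.304], [0.53, -0.314], [0.494, -0.279]] [ 0.51713828 -0.29148185  0.118     ]
```

step_arm(
  moves=[
    {"rx":0,"ry":0,"rz":0,"dx":-3,"dy":-7,"dz":50,"gripper":1},
    {"rx":0,"ry":0,"rz":0,"dx":0,"dy":0,"dz":50,"gripper":1},
    {"rx":0,"ry":0,"rz":0,"dx":0,"dy":0,"dz":50,"gripper":1},
    {"rx":0,"ry":0,"rz":0,"dx":0,"dy":0,"dz":40,"gripper":1},
    {"rx":0,"ry":0,"rz":0,"dx":0,"dy":0,"dz":20,"gripper":1},
    {"rx":0,"ry":0,"rz":0,"dx":0,"dy":0,"dz":12,"gripper":1},
    {"rx":0,"ry":0,"rz":0,"dx":0,"dy":0,"dz":0,"gripper":1},
    {"rx":0,"ry":0,"rz":0,"dx":0,"dy":0,"dz":0,"gripper":-1},
    {"rx":0,"ry":0,"rz":0,"dx":0,"dy":0,"dz":0,"gripper":-1},
    {"rx":0,"ry":0,"rz":0,"dx":0,"dy":0,"dz":0,"gripper":-1},
    {"rx":0,"ry":0,"rz":0,"dx":0,"dy":0,"dz":0,"gripper":-1},
    {"rx":0,"ry":0,"rz":0,"dx":0,"dy":0,"dz":0,"gripper":-1},
    {"rx":0,"ry":0,"rz":0,"dx":0,"dy":0,"dz":0,"gripper":-1},
    {"rx":0,"ry":0,"rz":0,"dx":0,"dy":0,"dz":-50,"gripper":-1},
    {"rx":0,"ry":0,"rz":0,"dx":0,"dy":0,"dz":-50,"gripper":-1},
    {"rx":0,"ry":0,"rz":0,"dx":0,"dy":0,"dz":-40,"gripper":-1},
    {"rx":0,"ry":0,"rz":0,"dx":0,"dy":0,"dz":0,"gripper":-1},
  ],
  grip_force=40,
)

```text
clock: 9.07
tcp_pos: [0.4874, 0.2337, 0.1707]
orientation: [2.122, 2.315, 0.008]
contact_force: [0.9, 0.5, -3.2]
grip_width: 0.0231
gripper_force: 40.7
```

```bash
python3 - <<'E'
from h import *
f=r.grab_frame("top"); s=r.grab_frame("scene")
for n,i in(("top",f),("scene",s)):
    cv2.imwrite(f"pics/{n}3.png",i)
    for c in blobs(i,(22,120,120),(38,255,255),20): print(n,cv2.minAreaRect(c))
go((.521,-.14,.17))
p=proj("scene",(.49,.236,.16)).astype(int); u,v=p; print(p)
cv2.imwrite("pics/crop3.png",np.hstack([cv2.resize(s[v-60:v+60,u-60:u+60],(400,400)),cv2.resize(f[190:310,170:290],(400,400))]))
E
```

```text
top ((247.5, 239.0), (12.0, 21.0), 90.0)
top ((175.00003051757812, 308.0), (10.11928653717041, 6.957010269165039), 18.434947967529297)
scene ((273.0, 147.0), (12.153847694396973, 21.53846549987793), 67.38013458251953)
scene ((246.9000244140625, 155.30001831054688), (4.919349193572998, 11.180339813232422), 63.43495178222656)
tcp [0.4851 0.233  0.1675] close ang 5.0 tilt 0.06 F [ 0.1 -0.2 -3.2] w 0.0234 t 9.175 j [-1.04  0.41  0.61  2.   -0.31  0.83 -0.17]
[ 0.521 -0.14   0.17 ] tool mm [-374.7    3.2   -2.5]
[283 144]
```

View pics/crop3.png

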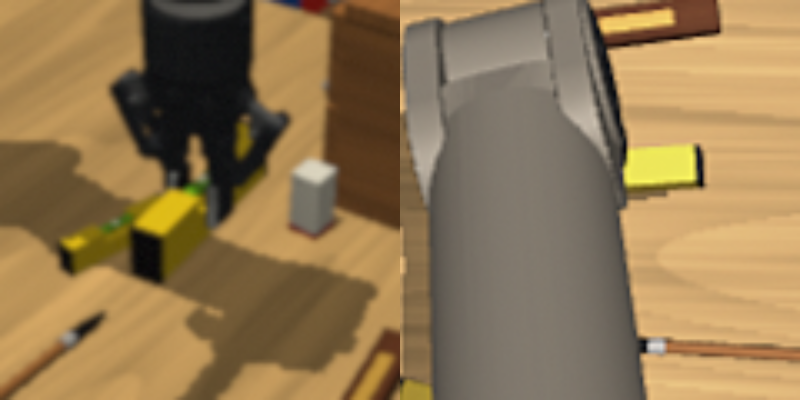

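The level is held upright, with its end visible at (150,240) in the left crop and the look-alike still lying on the table. I'm carrying it to the board centre.

step_arm(
  moves=[
    {"rx":0,"ry":0,"rz":6,"dx":0,"dy":0,"dz":0,"gripper":-1},
    {"rx":0,"ry":0,"rz":0,"dx":-20,"dy":2,"dz":0,"gripper":-1},
    {"rx":0,"ry":0,"rz":0,"dx":-47,"dy":6,"dz":0,"gripper":-1},
    {"rx":0,"ry":0,"rz":0,"dx":-47,"dy":6,"dz":0,"gripper":-1},
    {"rx":0,"ry":0,"rz":0,"dx":-47,"dy":6,"dz":0,"gripper":-1},
    {"rx":0,"ry":0,"rz":0,"dx":-47,"dy":6,"dz":0,"gripper":-1},
    {"rx":0,"ry":0,"rz":0,"dx":-47,"dy":6,"dz":0,"gripper":-1},
    {"rx":0,"ry":0,"rz":0,"dx":-47,"dy":5,"dz":0,"gripper":-1},
    {"rx":0,"ry":0,"rz":0,"dx":-47,"dy":5,"dz":0,"gripper":-1},
    {"rx":0,"ry":0,"rz":0,"dx":-23,"dy":0,"dz":0,"gripper":-1},
    {"rx":0,"ry":0,"rz":0,"dx":0,"dy":0,"dz":0,"gripper":-1},
    {"rx":0,"ry":0,"rz":0,"dx":0,"dy":0,"dz":30,"gripper":-1},
    {"rx":0,"ry":0,"rz":0,"dx":0,"dy":0,"dz":25,"gripper":-1},
    {"rx":0,"ry":0,"rz":0,"dx":0,"dy":0,"dz":12,"gripper":-1},
    {"rx":0,"ry":0,"rz":0,"dx":0,"dy":0,"dz":0,"gripper":-1},
    {"rx":0,"ry":0,"rz":0,"dx":0,"dy":0,"dz":0,"gripper":-1},
  ],
)

```text
clock: 11.18
tcp_pos: [0.5218, -0.1398, 0.102]
orientation: [2.24, 2.201, 0.001]
contact_force: [-0.3, -0.4, -3.4]
grip_width: 0.0237
gripper_force: 40.5
```

```bash
python3 - <<'E'
from h import *
go((.521,-.14,.09))
E
```

```text
tcp [ 0.5218 -0.1398  0.102 ] close ang -1.0 tilt 0.06 F [-0.3 -0.4 -3.4] w 0.0237 t 11.175 j [-0.32  0.53  0.6   2.03 -0.45  0.71  0.55]
[ 0.521 -0.14   0.09 ] tool mm [-0.2 -0.8 12. ]
```

step_arm(
  moves=[
    {"rx":0,"ry":0,"rz":0,"dx":0,"dy":0,"dz":4,"gripper":-1},
    {"rx":0,"ry":0,"rz":0,"dx":0,"dy":0,"dz":4,"gripper":-1},
    {"rx":0,"ry":0,"rz":0,"dx":0,"dy":0,"dz":2,"gripper":-1},
    {"rx":0,"ry":0,"rz":0,"dx":0,"dy":0,"dz":0,"gripper":-1},
    {"rx":0,"ry":0,"rz":0,"dx":0,"dy":0,"dz":0,"gripper":-1},
  ],
)

```text
clock: 11.8
tcp_pos: [0.5219, -0.1394, 0.0924]
orientation: [2.241, 2.202, 0.003]
contact_force: [-2.7, 2.7, 11.0]
grip_width: 0.0235
gripper_force: 42.6
```

step_arm(
  moves=[
    {"rx":0,"ry":0,"rz":0,"dx":0,"dy":0,"dz":-1,"gripper":-1},
    {"rx":0,"ry":0,"rz":0,"dx":0,"dy":0,"dz":0,"gripper":0.3},
    {"rx":0,"ry":0,"rz":0,"dx":0,"dy":0,"dz":0,"gripper":0.3},
    {"rx":0,"ry":0,"rz":0,"dx":0,"dy":0,"dz":0,"gripper":0.3},
    {"rx":0,"ry":0,"rz":0,"dx":0,"dy":0,"dz":-20,"gripper":0.3},
    {"rx":0,"ry":0,"rz":0,"dx":0,"dy":0,"dz":-50,"gripper":0.3},
    {"rx":0,"ry":0,"rz":0,"dx":0,"dy":0,"dz":-60,"gripper":0.3},
    {"rx":0,"ry":0,"rz":0,"dx":-60,"dy":0,"dz":0,"gripper":0.3},
    {"rx":0,"ry":0,"rz":0,"dx":-60,"dy":0,"dz":0,"gripper":0.3},
    {"rx":0,"ry":0,"rz":0,"dx":-40,"dy":0,"dz":0,"gripper":0.3},
    {"rx":0,"ry":0,"rz":-10,"dx":0,"dy":0,"dz":0,"gripper":0.3},
    {"rx":0,"ry":0,"rz":-10,"dx":0,"dy":0,"dz":0,"gripper":0.3},
    {"rx":0,"ry":0,"rz":-10,"dx":0,"dy":0,"dz":0,"gripper":0.3},
    {"rx":0,"ry":0,"rz":-10,"dx":0,"dy":0,"dz":0,"gripper":0.3},
    {"rx":0,"ry":0,"rz":-6,"dx":0,"dy":0,"dz":0,"gripper":0.3},
    {"rx":0,"ry":0,"rz":0,"dx":0,"dy":0,"dz":0,"gripper":0.3},
    {"rx":0,"ry":0,"rz":0,"dx":0,"dy":0,"dz":0,"gripper":0.3},
  ],
)

```text
clock: 13.92
tcp_pos: [0.5183, -0.2997, 0.2222]
orientation: [-1.206, -2.901, 0.0]
contact_force: [-0.8, 0.5, -0.1]
grip_width: 0.0554
gripper_force: 0.0
```

```bash
python3 - <<'E'
from h import *
go((.518,-.294,.16),(.518,-.294,.108))
f=r.grab_frame("top"); s=r.grab_frame("scene")
cv2.imwrite("pics/top4.png",f);cv2.imwrite("pics/scene4.png",s)
for c in blobs(f,(22,120,120),(38,255,255),20,(300,190,460,290)):
    b=cv2.minAreaRect(c); print(b,ray("top",b[0],.102))
u,v=proj("top",(.521,-.14,.102)).astype(int); a,b=proj("scene",(.521,-.14,.102)).astype(int); print(u,v,a,b)
cv2.imwrite("pics/crop4.png",np.hstack([cv2.resize(f[v-40:v+40,u-40:u+40],(400,400),interpolation=cv2.INTER_CUBIC),cv2.resize(s[b-50:b+50,a-50:a+50],(400,400),interpolation=cv2.INTER_CUBIC)]))
E
```

```text
tcp [ 0.5183 -0.2997  0.2222] close ang 44.8 tilt 0.01 F [-0.8  0.5 -0.1] w 0.0554 t 13.925 j [ 0.02  0.42  0.53  1.8  -0.25  0.99  1.43]
[ 0.518 -0.294  0.16 ] tool mm [ 4.3  3.8 62.2]
[ 0.518 -0.294  0.108] tool mm [-0.  0. 52.]
((387.0, 233.0), (12.0, 66.0), 90.0) [ 0.5233152  -0.13616044  0.102     ]
388 234 188 264
```

View pics/crop4.png

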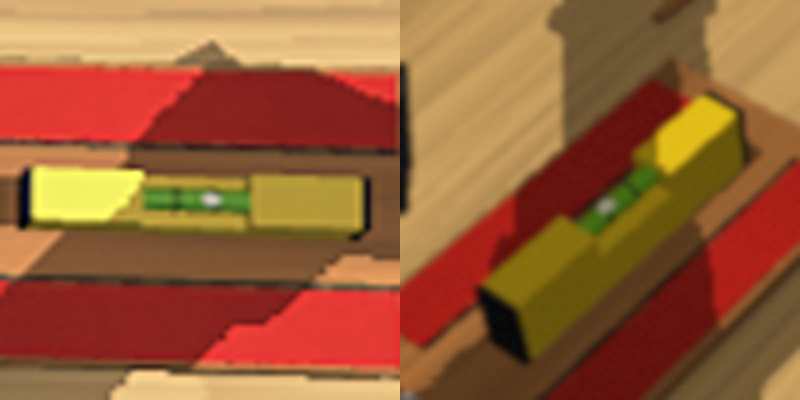

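The level lies centred along the bare strip. The bubble sits toward −y: vial middle at crop x≈197, bubble at x≈211, so about 6.6 mm off, or roughly 0.66 rad anticlockwise of turn. I'll grip the wing and turn it.

step_arm(
  moves=[
    {"rx":0,"ry":0,"rz":0,"dx":5,"dy":4,"dz":0,"gripper":0.3},
    {"rx":0,"ry":0,"rz":0,"dx":0,"dy":0,"dz":50,"gripper":0.3},
    {"rx":0,"ry":0,"rz":0,"dx":0,"dy":0,"dz":40,"gripper":0.3},
    {"rx":0,"ry":0,"rz":0,"dx":0,"dy":0,"dz":18,"gripper":0.3},
    {"rx":0,"ry":0,"rz":0,"dx":0,"dy":0,"dz":0,"gripper":0.3},
    {"rx":0,"ry":0,"rz":0,"dx":0,"dy":0,"dz":0,"gripper":-1},
    {"rx":0,"ry":0,"rz":0,"dx":0,"dy":0,"dz":0,"gripper":-1},
    {"rx":0,"ry":0,"rz":0,"dx":0,"dy":0,"dz":0,"gripper":-1},
    {"rx":0,"ry":0,"rz":0,"dx":0,"dy":0,"dz":0,"gripper":-1},
    {"rx":0,"ry":0,"rz":0,"dx":0,"dy":0,"dz":0,"gripper":-1},
  ],
  grip_force=60,
)

```text
clock: 15.28
tcp_pos: [0.5187, -0.2937, 0.1158]
orientation: [1.202, 2.9, 0.001]
contact_force: [-0.2, 0.9, 7.1]
grip_width: 0.013
gripper_force: 59.0
```

step_arm(
  moves=[
    {"rx":0,"ry":0,"rz":-7,"dx":0,"dy":0,"dz":0,"gripper":-1},
    {"rx":0,"ry":0,"rz":-8,"dx":0,"dy":0,"dz":0,"gripper":-1},
    {"rx":0,"ry":0,"rz":-8,"dx":0,"dy":0,"dz":0,"gripper":-1},
    {"rx":0,"ry":0,"rz":-8,"dx":0,"dy":0,"dz":0,"gripper":-1},
    {"rx":0,"ry":0,"rz":-7,"dx":0,"dy":0,"dz":0,"gripper":-1},
    {"rx":0,"ry":0,"rz":0,"dx":0,"dy":0,"dz":0,"gripper":-1},
    {"rx":0,"ry":0,"rz":0,"dx":0,"dy":0,"dz":0,"gripper":-1},
    {"rx":0,"ry":0,"rz":0,"dx":0,"dy":0,"dz":0,"gripper":-1},
    {"rx":0,"ry":0,"rz":0,"dx":0,"dy":0,"dz":0,"gripper":-1},
    {"rx":0,"ry":0,"rz":0,"dx":0,"dy":0,"dz":0,"gripper":-1},
    {"rx":0,"ry":0,"rz":0,"dx":0,"dy":0,"dz":0,"gripper":-1},
    {"rx":0,"ry":0,"rz":0,"dx":0,"dy":0,"dz":0,"gripper":-1},
    {"rx":0,"ry":0,"rz":0,"dx":0,"dy":0,"dz":0,"gripper":-1},
    {"rx":0,"ry":0,"rz":0,"dx":0,"dy":0,"dz":0,"gripper":-1},
    {"rx":0,"ry":0,"rz":0,"dx":0,"dy":0,"dz":0,"gripper":-1},
    {"rx":0,"ry":0,"rz":0,"dx":0,"dy":0,"dz":0,"gripper":-1},
    {"rx":0,"ry":0,"rz":0,"dx":0,"dy":0,"dz":0,"gripper":-1},
  ],
)

```text
clock: 17.4
tcp_pos: [0.5189, -0.2931, 0.1158]
orientation: [0.191, 3.133, 0.0]
contact_force: [-0.4, 1.5, 7.0]
grip_width: 0.0128
gripper_force: 59.1
```

```bash
cat >> h.py <<'E'
def bubble(f,zt=.1):
    """top view: vial row along u; white centroid versus green extent, px and mm"""
    c=f[222:246,370:404].astype(float)
    h=cv2.cvtColor(f[222:246,370:404],cv2.COLOR_BGR2HSV)
    g=cv2.inRange(h,(45,80,40),(80,255,255))
    ys,xs=np.nonzero(g); v0=int(round(np.median(ys)))
    row=slice(max(v0-1,0),v0+2)
    sat=c[row,:,1]-np.minimum(c[row,:,0],c[row,:,2]) # green excess
    b=np.minimum(c[row,:,0],c[row,:,2]).mean(0); prof=sat.mean(0)
    l,rr=xs.min(),xs.max(); w=np.clip(b[l:rr+1]-np.median(b[l:rr+1])-15,0,None); x=np.arange(l,rr+1)
    print("vial",370+l,370+rr,"v",222+v0,"blue/red",b[l:rr+1].astype(int).tolist(),"green",c[row,l:rr+1,1].mean(0).astype(int).tolist())
    uc=370+(w*x).sum()/w.sum(); mid=370+(l+rr)/2
    print("bubble",uc,"mid",mid,"off mm (+ = -y)",(uc-mid)*50/(rr-l+1))
E
python3 - <<'E'
from h import *
bubble(cv2.imread("pics/top4.png"))
f=r.grab_frame("top"); s=r.grab_frame("scene"); bubble(f); go()
cv2.imwrite("pics/top5.png",f);cv2.imwrite("pics/scene5.png",s)
cv2.imwrite("pics/crop5.png",np.hstack([cv2.resize(f[214:254,368:408],(400,400),interpolation=cv2.INTER_CUBIC),cv2.resize(s[214:314,138:238],(400,400),interpolation=cv2.INTER_CUBIC)]))
E
```

```text
vial 377 397 v 234 blue/red [47, 46, 45, 45, 46, 41, 37, 43, 46, 46, 39, 89, 135, 149, 121, 69, 41, 46, 46, 47, 48] green [132, 130, 129, 128, 131, 113, 96, 120, 134, 133, 131, 142, 164, 166, 149, 135, 132, 134, 134, 135, 137]
bubble 389.7883116883117 mid 387.0 off mm (+ = -y) 6.6388373531230815
vial 378 397 v 234 blue/red [82, 83, 85, 85, 78, 48, 34, 66, 126, 149, 138, 89, 38, 34, 41, 48, 47, 46, 46, 45] green [210, 213, 216, 215, 195, 123, 107, 141, 159, 171, 166, 147, 125, 91, 115, 138, 135, 134, 134, 132]
bubble 385.8086847073631 mid 387.5 off mm (+ = -y) -4.228288231592217
tcp [ 0.5189 -0.2931  0.1158] close ang 83.0 tilt 0.14 F [-0.1  2.3  6.5] w 0.0128 t 17.5 j [ 0.19  0.52  0.29  1.88 -0.21  0.76  2.04]
```

View pics/crop5.png

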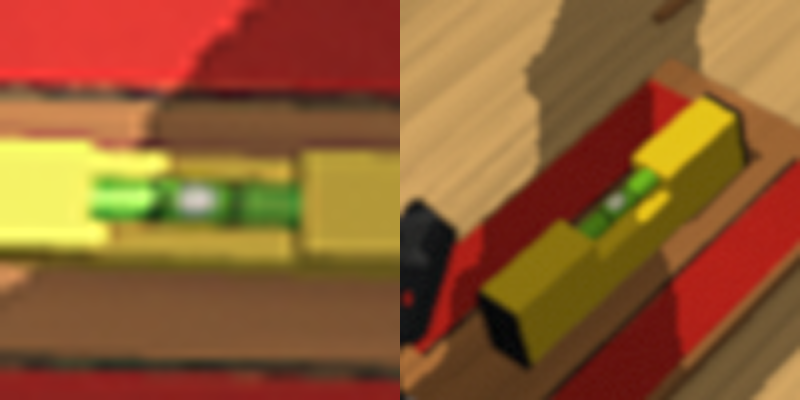

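The bubble rests between its lines: lines at px 383.9 and 391, bubble at 387.2, so about −0.6 mm off. Next I'll release the wing, lift, and move over the level. The fingers will be open along its length so they press on both sides of the vial.

step_arm(
  moves=[
    {"rx":0,"ry":0,"rz":0,"dx":0,"dy":0,"dz":0,"gripper":0.2},
    {"rx":0,"ry":0,"rz":0,"dx":0,"dy":0,"dz":0,"gripper":0.2},
    {"rx":0,"ry":0,"rz":0,"dx":0,"dy":0,"dz":0,"gripper":0.2},
    {"rx":0,"ry":0,"rz":0,"dx":0,"dy":0,"dz":-20,"gripper":0.2},
    {"rx":0,"ry":0,"rz":0,"dx":0,"dy":0,"dz":-45,"gripper":0.2},
    {"rx":0,"ry":0,"rz":0,"dx":0,"dy":0,"dz":-45,"gripper":1},
    {"rx":0,"ry":0,"rz":-6,"dx":0,"dy":0,"dz":0,"gripper":1},
    {"rx":0,"ry":0,"rz":0,"dx":0,"dy":37,"dz":0,"gripper":1},
    {"rx":0,"ry":0,"rz":0,"dx":0,"dy":40,"dz":0,"gripper":1},
    {"rx":0,"ry":0,"rz":0,"dx":0,"dy":40,"dz":0,"gripper":1},
    {"rx":0,"ry":0,"rz":0,"dx":0,"dy":40,"dz":0,"gripper":1},
    {"rx":0,"ry":0,"rz":0,"dx":0,"dy":0,"dz":0,"gripper":1},
    {"rx":0,"ry":0,"rz":0,"dx":0,"dy":0,"dz":0,"gripper":1},
  ],
)

```text
clock: 19.12
tcp_pos: [0.5204, -0.1371, 0.2243]
orientation: [-0.029, -3.141, 0.001]
contact_force: [0.4, 0.6, 0.2]
grip_width: 0.0853
gripper_force: 0.0
```

```bash
python3 - <<'E'
from h import *
go((.522,-.137,.13),(.522,-.137,.114))
f=r.grab_frame("top"); s=r.grab_frame("scene")
cv2.imwrite("pics/top6.png",f);cv2.imwrite("pics/scene6.png",s)
E
```

```text
tcp [ 0.5204 -0.1371  0.2243] close ang 88.9 tilt 0.03 F [0.4 0.6 0.2] w 0.0853 t 19.125 j [-0.08  0.29  0.26  1.93 -0.09  0.94  1.78]
[ 0.522 -0.137  0.13 ] tool mm [-1.6  0.1 94.3]
[ 0.522 -0.137  0.114] tool mm [-0.  0. 16.]
```

step_arm(
  moves=[
    {"rx":0,"ry":0,"rz":0,"dx":-2,"dy":0,"dz":40,"gripper":1},
    {"rx":0,"ry":0,"rz":0,"dx":0,"dy":0,"dz":40,"gripper":1},
    {"rx":0,"ry":0,"rz":0,"dx":0,"dy":0,"dz":14,"gripper":1},
    {"rx":0,"ry":0,"rz":0,"dx":0,"dy":0,"dz":8,"gripper":1},
    {"rx":0,"ry":0,"rz":0,"dx":0,"dy":0,"dz":6,"gripper":1},
    {"rx":0,"ry":0,"rz":0,"dx":0,"dy":0,"dz":0,"gripper":1},
    {"rx":0,"ry":0,"rz":0,"dx":0,"dy":0,"dz":0,"gripper":1},
  ],
)

```text
clock: 20.1
tcp_pos: [0.523, -0.1364, 0.117]
orientation: [0.028, 3.14, -0.0]
contact_force: [-0.3, -0.0, -0.3]
grip_width: 0.0854
gripper_force: 0.0
```

step_arm(
  moves=[
    {"rx":0,"ry":0,"rz":0,"dx":0,"dy":0,"dz":2,"gripper":1},
    {"rx":0,"ry":0,"rz":0,"dx":0,"dy":0,"dz":2,"gripper":1},
    {"rx":0,"ry":0,"rz":0,"dx":0,"dy":0,"dz":0,"gripper":1},
    {"rx":0,"ry":0,"rz":0,"dx":0,"dy":0,"dz":0,"gripper":1},
  ],
)

```text
clock: 20.6
tcp_pos: [0.5225, -0.1364, 0.1123]
orientation: [-0.028, -3.141, -0.0]
contact_force: [-0.3, -0.2, -0.1]
grip_width: 0.0855
gripper_force: 0.0
```

step_arm(
  moves=[
    {"rx":0,"ry":0,"rz":0,"dx":0,"dy":0,"dz":1,"gripper":1},
    {"rx":0,"ry":0,"rz":0,"dx":0,"dy":0,"dz":0,"gripper":1},
    {"rx":0,"ry":0,"rz":0,"dx":0,"dy":0,"dz":0,"gripper":1},
  ],
)

```text
clock: 20.98
tcp_pos: [0.5225, -0.1364, 0.1113]
orientation: [0.028, 3.141, 0.0]
contact_force: [0.4, -0.1, -0.1]
grip_width: 0.0855
gripper_force: 0.0
```

step_arm(
  moves=[
    {"rx":0,"ry":0,"rz":0,"dx":0,"dy":0,"dz":1,"gripper":1},
    {"rx":0,"ry":0,"rz":0,"dx":0,"dy":0,"dz":0,"gripper":1},
    {"rx":0,"ry":0,"rz":0,"dx":0,"dy":0,"dz":0,"gripper":1},
  ],
)

```text
clock: 21.35
tcp_pos: [0.5227, -0.1364, 0.1108]
orientation: [0.028, 3.141, 0.0]
contact_force: [-1.0, -0.2, 5.1]
grip_width: 0.0854
gripper_force: 2.5
```

step_arm(
  moves=[
    {"rx":0,"ry":0,"rz":0,"dx":0,"dy":0,"dz":0.6,"gripper":1},
    {"rx":0,"ry":0,"rz":0,"dx":0,"dy":0,"dz":0,"gripper":1},
    {"rx":0,"ry":0,"rz":0,"dx":0,"dy":0,"dz":0,"gripper":1},
    {"rx":0,"ry":0,"rz":0,"dx":0,"dy":0,"dz":0,"gripper":1},
    {"rx":0,"ry":0,"rz":0,"dx":0,"dy":0,"dz":0,"gripper":1},
    {"rx":0,"ry":0,"rz":0,"dx":0,"dy":0,"dz":0,"gripper":1},
    {"rx":0,"ry":0,"rz":0,"dx":0,"dy":0,"dz":0,"gripper":1},
    {"rx":0,"ry":0,"rz":0,"dx":0,"dy":0,"dz":0,"gripper":1},
  ],
)

```text
clock: 22.35
tcp_pos: [0.5228, -0.1365, 0.1106]
orientation: [0.028, 3.141, 0.0]
contact_force: [-2.8, -0.0, 9.9]
grip_width: 0.0853
gripper_force: 4.9
```

```bash
python3 - <<'E'
from h import *
f=r.grab_frame("top"); s=r.grab_frame("scene"); go()
a,b=proj("scene",(.522,-.137,.1)).astype(int)
old=cv2.imread("pics/scene6.png")
k=lambda i:cv2.resize(i[b-40:b+40,a-40:a+40],(400,400),interpolation=cv2.INTER_CUBIC)
cv2.imwrite("pics/crop7.png",np.hstack([k(s),k(old)]))
for c in blobs(f,(0,150,90),(6,255,255),8,(480,230,540,290)): print("handle",ray("top",cv2.minAreaRect(c)[0],.172))
try: bubble(cv2.imread("pics/top6.png"))
except Exception as e: print(e)
E
```

```text
tcp [ 0.5228 -0.1365  0.1107] close ang 89.0 tilt 0.05 F [-3.3 -0.1 10.2] w 0.0855 t 22.45 j [-0.04  0.45  0.23  2.01 -0.15  0.7   1.84]
handle [ 0.50478409 -0.45077398  0.172     ]
handle [ 0.44657375 -0.39283317  0.172     ]
handle [ 0.50058134 -0.44493713  0.172     ]
vial 378 397 v 234 blue/red [40, 39, 61, 58, 41, 30, 30, 60, 117, 139, 138, 94, 38, 35, 39, 43, 43, 43, 47, 46] green [117, 117, 159, 152, 121, 80, 95, 126, 144, 163, 169, 152, 129, 97, 112, 127, 126, 124, 138, 139]
bubble 387.2583120204604 mid 387.5 off mm (+ = -y) -0.6042199488490496
```

View pics/crop7.png

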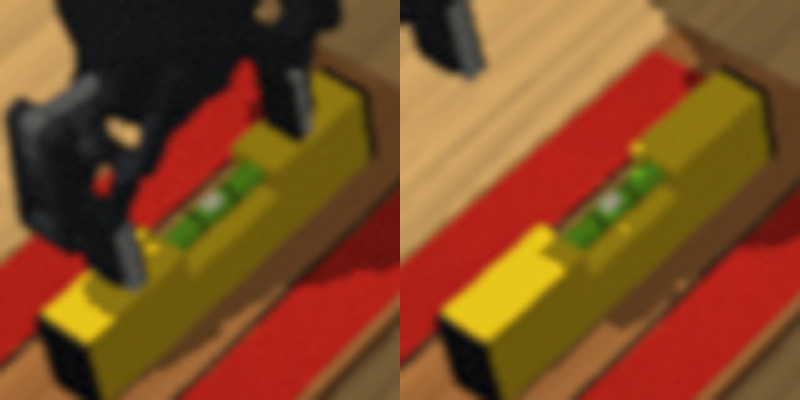

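The fingers press on the level either side of the vial with about 10 N, and the bubble at crop (212,203) is still centred between its lines. The lever handle has not moved, so I'm handing in.

```bash
python3 -c "
from bench import r
print(r.hand_in())"
```

```text
the job is handed in; nothing more can be done
None
```

I handed the job in at about 22.5 s with the clamp open to about 1.58 rad, the level flat on the middle strip, the bubble about 0.6 mm off centre (last measured just before pressing, and still centred to the eye under load), and the fingers still pressing at about 10 N; the hand-in gave no verdict.

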